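# Load the dish tray and hold the sprung pointer at its mark

## Task

Slide the flat aluminium tray with its petri dish fully home into the slotted reading bay, and let go of it. Then take the bay's pointer by its knob, pull the telescoping rod out of its tube against the spring until the dark ring mark on the rod is level with the mouth of the tube, and finish while holding it there. Keep the dish seated in the tray and leave the beaker, the dropper bottle and the timer where they stand.

Things in the scene. Friction and masses are not known exactly. Their poses are not given: they have to be found in the camera images.
- bay: Fixed reading bay. Origin: its centre at bench level; x points into the bay (insertion direction), y left, z up. Grey base 115 x 118 x 6 mm, x = -35 to 80 mm, with an entry ramp in front (to x = -56 mm); the tray slides on its top (z = 6 mm), between aluminium rails, up to a back stop (face x = 60 mm, 23 mm high). Open in front and on top between the lips. The pointer's tube lies on the left.
- tray: Loose aluminium tray, plate 120 x 90 x 8 mm, about 0.18 kg. Origin: centre of its underside; +x is its nose, which goes in first, z up. Fully home, its origin lies 6 mm above the bay's origin, axes parallel. A black upright tab (22 mm along x, 10 mm thick in y) at x = -45 mm rises to z = 52 mm; it stays outside the rails when home. A petri dish lies in a round recess.
- tray_grip (a point): Point to pinch on the tray's black tab (pinch across its 10 mm, along the tray's y): tray frame (-45, 0, 38) mm, 14 mm below the tab's top.
- dish: Clear petri dish 66 mm across, 15 mm high, loose in the tray's recess (69 mm across, 5 mm deep, its floor 3 mm above the tray's underside). Origin: centre of its underside.
- recess (a point): Centre of the recess floor in the tray, tray frame (20, 0, 3) mm.
- knob_grip (a point): Black upright round knob on the head of the pointer rod, 16 mm across (top rim 19 mm), 50 mm high; pinch it from above. This point: on its axis, 20 mm below its top, where to pinch. The head below it carries a thin needle 75 mm long that points sideways (bay -y) over the tray. With the rod in it is at bay frame (80, 75, 76) mm.
- pointer_rod (a joint): How far the steel rod (8 mm thick) is pulled out of its tube, m, along bay -x (towards the mouth of the bay). 0: sprung fully in; 0.060: the dark ring mark is level with the tube's mouth; end stop at 0.090. An inner spring pulls it back with about 4 N at 0, 8 N at 0.060 and 10 N at 0.090; let go, it returns to 0.
- tube_mouth (a point): Centre of the tube's mouth, where the rod comes out: bay frame (92, 75, 42) mm. The tube runs from here along bay +x to x = 206 mm; tube and clamps reach up to 54 mm above the bench.
- ring_mark (a point): Middle of the 4 mm wide dark ring round the rod. It is inside the tube, 60 mm behind the mouth, while the rod is in, and comes level with the mouth at the mark.
- beaker: Bystander: empty 57 mm wide, 71 mm high beaker; origin at the centre of its underside. Tray and beaker stand on either side in front of the bay, either way round.
- dropper: Bystander: dropper bottle 38 mm wide, 107 mm high; origin at the centre of its underside.
- lab_timer: Bystander: flat timer 60 x 62 x 20 mm; origin at the centre of its underside.
- bay_mouth (a point): Middle of the slot mouth on the base: bay frame (-25, 0, 6) mm. Rails from here to the back stop: inner faces y = +-47.5 mm, 23 mm high, with inward lips (inner edges y = +-41 mm, underside z = 19 mm) that form the slots. Flared lead-ins, 21 mm high, reach to x = -39 mm, about 6 mm wider there on each side.
Not all that is in view belongs to the job. What is shaped like the dish but yellow is not meant.

How it is judged:
By the outcome, as a careful person would: the job done as asked, in the order asked, and still so for the second after the job is handed in, while the arm keeps its last pose, push and grip.
It also fails if it takes over 61 s, if anything falls off the work surface, if the arm or the gripper's body presses on something with over 40 N, if the wrist force passes 120 N, or if a joint passes its speed limit or range.

## Robot

A 7-joint arm with a two-finger parallel gripper is mounted at the origin on a cart in front of the work surface, level with it; the furniture and walls round the work are solid. World frame = base frame: x ahead of the robot, y to its left, z up, the work surface at z = 0. Lengths are in m, angles in degrees, forces in N, time in s.
With the tool pointing down it reaches from about 0.35 to 0.775 m from the base axis. Payload 3.1 kg.
Tool frame: the origin (TCP) lies on the front face of the gripper's body, between the roots of the fingers; the fingertips stand 73 mm ahead of it and the grasp point (between the pads) lies 54 mm ahead of it; z points along the fingers, y is the line along which they close (so a half turn about z gives the same grasp; the last joint's range is limited). The gripper opens to 85 mm and grips with 20 to 120 N. Pads are 22 mm wide; open, the fingers measure 114 mm over their backs; the gripper's body (76 mm by 85 mm) begins 54 mm behind the grasp point. The pads swing forward as they close: fully open they stand 13 mm farther back than shut.
Start: joints at [71.121, 17.813, 0.802, 86.603, -0.252, 75.585, -1.558], TCP at [0.156, -0.527, 0.304] pointing down, gripper open.
Joint ranges: [-154.91, 154.91], [-16.99, 109.72], [-72.82, 74.43], [7.12, 147.25], [-82.49, 262.49], [11.32, 116.49], [-174.64, 174.64]. Speed limits (degrees/s): [159.86, 159.86, 180, 180, 180, 180, 180].

## Interface

Orientations are given as a 3x3 rotation matrix whose columns are the frame's x, y, z axes.
In Python, from rig import robot, vision gives the robot as it stands. The module is installed in compiled form; this text tells all that it offers. Calls block until the motion is done:
- robot.reach(position, orientation): joint-space move of the TCP to a pose.
- robot.move_linear(position, feed=0.15, rotation=None): straight line of the TCP; rotation=None keeps the orientation; feed is the mean speed in m/s.
- robot.set_joints(angles): joint-space move.
- robot.move_gripper(opening, newtons=None): finger opening in m; newtons is the grip in N (None keeps the last); returns when the fingers have stopped.
- robot.wait(seconds).
- robot.ik(position, orientation): joint angles nearest the present ones, or None.
- vision.snapshot(name): name is "side" or "top"; returns a dict with "color" (384x512x3 uint8, blue, green, red), "z_map" (384x512 float32, m along the optical axis (not along the pixel's ray), 0 where there is no reading), "fov_y" (degrees; the focal length in pixels is half the picture's height over the tangent of half this angle, whatever the lens; pixels are square), "cx", "cy" (the principal point, pixels), "dist" ([k1, k2, p1, p2, k3] as OpenCV has them; the pictures are not rectified), "eye" and "orientation" of the camera in the world. Camera axes: x right, y down, z forward; pixel columns grow to the right and rows downward; lengths in m; the calibration is good to about 2 mm. A picture is of the moment at which its call begins.
A pose or a line that the arm cannot do raises robot.IKError and nothing moves.
- robot.finish_job(): hands the job in; it is judged then, once.
Readings, each from a call of its own:
- robot.current_time_s(): time.
- robot.current_joint_pos(): joint angles.
- robot.current_qd(): joint speeds.
- robot.current_joint_torque(): joint torques, N m.
- robot.current_ee_pos(): TCP position.
- robot.current_tcp_rot(): TCP orientation.
- robot.current_wrist_force(): force on the tool from outside, world axes, zero at the start.
- robot.current_torque(): the same for the moment, N m.
- robot.current_width(): finger opening in m.
- robot.current_grasp_force(): force on a finger pad.
Only numpy, scipy, OpenCV 4.12 (cv2) and the standard library are available. Lean on these libraries where they do the work, as an engineer would, in place of code of your own. Each camera call takes 0.05 s, during which the arm holds its last target. There are 200 camera calls.

## Working session

There is one attempt and no reset: what is moved stays moved. The work goes in short steps, each a Python script; the robot and the scene stay as the last script left them, time stands still between calls to the robot, and variables do not carry over. Pictures are saved under pics/ and viewed, at most 12 in all, crops included, and the job is handed in when it is done.

```bash
mkdir -p pics
cat > h.py <<'E'
import numpy as np, cv2
from rig import robot, vision
def snap(n, f=None):
    s=vision.snapshot(n)
    if f: cv2.imwrite('pics/'+f,s['color'])
    h=s['color'].shape[0]; fl=h/2/np.tan(np.radians(s['fov_y']/2))
    s['K']=np.array([[fl,0,s['cx']],[0,fl,s['cy']],[0,0,1.]]); s['R']=np.array(s['orientation']).reshape(3,3); s['eye']=np.array(s['eye']); s['dist']=np.array(s['dist'],float)
    return s
def rays(s,uv):
    p=cv2.undistortPoints(np.array(uv,float).reshape(-1,1,2),s['K'],s['dist']).reshape(-1,2)
    return np.c_[p,np.ones(len(p))]@s['R'].T
def onplane(s,uv,z):
    r=rays(s,uv); return s['eye']+r*((z-s['eye'][2])/r[:,2])[:,None]
def cloud(s):
    h,w=s['z_map'].shape; v,u=np.mgrid[:h,:w]
    r=rays(s,np.c_[u.ravel(),v.ravel()])
    P=s['eye']+r*s['z_map'].reshape(-1,1); P[s['z_map'].ravel()==0]=np.nan
    return P.reshape(h,w,3)
def proj(s,X):
    Rc=s['R'].T; return cv2.projectPoints(np.array(X,float).reshape(-1,1,3),cv2.Rodrigues(Rc)[0],-Rc@s['eye'],s['K'],s['dist'])[0].reshape(-1,2)
E
python3 - <<'E'
from h import *
for n in('top','side'):
    s=snap(n,n+'0.png'); print(n,s['eye'],s['R'].round(3).tolist(),s['fov_y'],s['dist'],(s['z_map']==0).mean())
    np.save('pics/%s0.npy'%n,s,allow_pickle=True)
print(robot.current_time_s(),robot.current_tcp_rot())
E
```

```text
top [ 0.38581862 -0.03630511  1.36065152] [[0.025, -0.989, 0.147], [-1.0, -0.026, -0.005], [0.009, -0.147, -0.989]] 48.99966279116167 [0.02328309 0.         0.         0.         0.        ] 0.004038492838541667
side [0.37452839 0.91397633 0.65221756] [[-0.973, -0.135, 0.19], [-0.232, 0.503, -0.833], [0.017, -0.854, -0.521]] 51.02211599971682 [-0.11292905  0.          0.          0.          0.        ] 0.027903238932291668
0.1 [[ 9.58844374e-01  2.83931376e-01 -6.63919802e-04]
 [ 2.83932143e-01 -9.58842297e-01  1.99678464e-03]
 [-6.96445779e-05 -2.10311389e-03 -9.99997786e-01]]
```

View pics/top0.png

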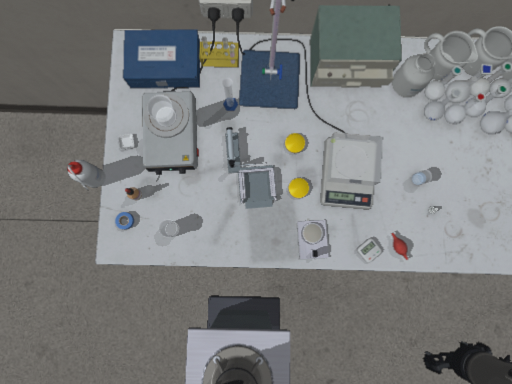

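View pics/side0.png

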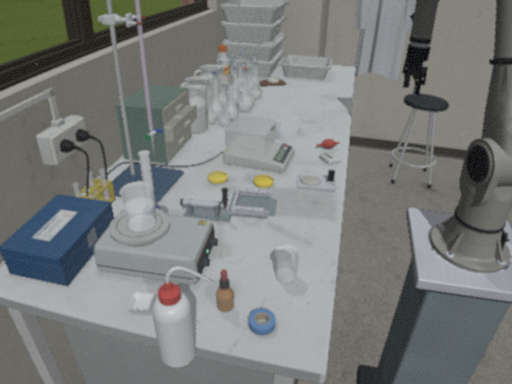

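Run:
```python
from h import *
a=cv2.imread('pics/top0.png')[120:270,215:335]; b=cv2.imread('pics/side0.png')[155:230,170:345]
cv2.imwrite('pics/c1.png',cv2.resize(a,None,fx=4,fy=4,interpolation=cv2.INTER_CUBIC))
cv2.imwrite('pics/c2.png',cv2.resize(b,None,fx=4.5,fy=4.5,interpolation=cv2.INTER_CUBIC))
s=np.load('pics/top0.npy',allow_pickle=True).item(); P=cloud(s)
np.set_printoptions(linewidth=250)
print((P[130:215:2,222:280:2,2]*1000).round(0).astype(int))
print('tray');print((P[212:264:2,292:336:2,2]*1000).round(0).astype(int))
```

```text
[[ 0  2 39 ...  2  0  3]
 [-2 -4 -3 ...  2 -2 -2]
 [-3  0 49 ... -3 -1 -2]
 ...
 [ 1  1 -3 ... -3 -4  0]
 [-2  1  0 ... -1  0  3]
 [ 3  1 -5 ...  0  0  0]]
tray
[[                  -7                    0                    2                   -5                   -2                    0                   -2                    0                   -5                    3                   -1
                     0                    1                   -3                    0                   -3                   -4                   -1                    0                   -2                   -4                   -2]
 [                   3                   -1                   -7                   -7                    3                   -3                    2                    0                   -3                    3                   -4
                    -1                   -1                   -4                    4                   -1                   -3                    1                   -4                   -4                    4                   -7]
 [   
[... 10624 characters left out ...]
   -5                    2                    1                    2                    2                   -1]
 [                   1                   -7                   -1                   -6                    1                    0                   -3                   -4                    2                    0                   -2
                    -5                    1                    1                   -3                   -1                   -1                    2                   -1                   -2                   -3                    3]]<stdin>:7: RuntimeWarning: invalid value encountered in cast
<stdin>:8: RuntimeWarning: invalid value encountered in cast
```

View pics/c1.png

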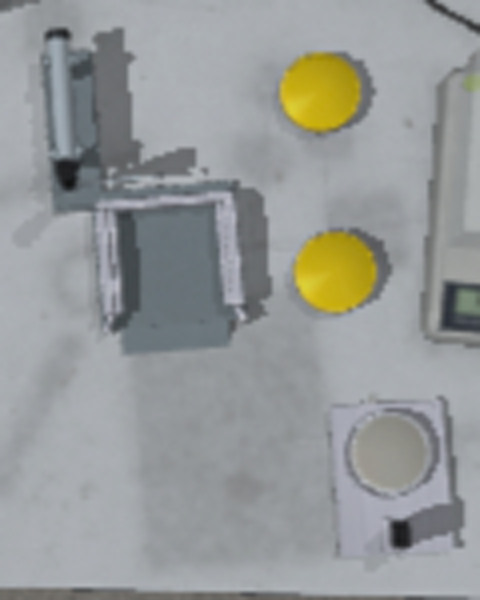

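View pics/c2.png

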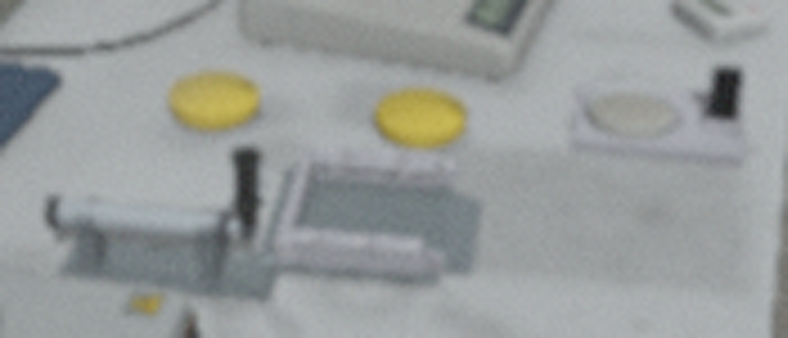

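Run:
```python
from h import *
np.set_printoptions(precision=4,suppress=True)
T=np.load('pics/top0.npy',allow_pickle=True).item(); S=np.load('pics/side0.npy',allow_pickle=True).item()
c1=lambda p:(np.array(p,float)+.5)/4-.5+[215,120]
c2=lambda p:(np.array(p,float)+.5)/4.5-.5+[170,155]
def show(n,s,px,z): print(n,(onplane(s,px,z)[:,:2]*1000).round(1).tolist())
show('T ramp front',T,c1([(123,352),(232,346)]),0.001)
show('T backstop front top',T,c1([(120,211),(216,206)]),.023)
show('T left rail outer top',T,c1([(97,207),(108,320)]),.023)
show('T right rail outer top',T,c1([(235,193),(243,300)]),.023)
show('T rail inner lips L',T,c1([(118,215),(124,310)]),.023)
show('T rail inner lips R',T,c1([(216,210),(227,303)]),.023)
show('T tray corners NL NR TL',T,c1([(331,403),(444,398),(339,556)]),.008)
show('T tube ax',T,c1([(59,35),(66,160)]),.049)
show('S ramp front',S,c2([(480,205),(470,272)]),.001)
# tray: dark blobs
for n,s,boxes in(('T',T,dict(tab=(305,245,325,262),knob=(226,155,240,170))),('S',S,dict(tab=(325,166,340,184),knob=(219,184,230,212)))):
    g=s['color'].max(2)
    for k,(u0,v0,u1,v1) in boxes.items():
        m=g[v0:v1,u0:u1]<70; v,u=np.nonzero(m); print(n,k,m.sum(),u.min()+u0,u.max()+u0,v.min()+v0,v.max()+v0,u.mean()+u0,v.mean()+v0)
# dish centre from top via colour: depth>12
P=cloud(T); m=(P[...,2]>.0125)&(P[...,2]<.03); m[:, :296]=0;m[:,334:]=0;m[:216]=0;m[247:]=0
v,u=np.nonzero(cv2.morphologyEx(m.astype('u1'),cv2.MORPH_OPEN,np.ones((3,3)))); print('dish',u.mean(),v.mean(),onplane(T,[(u.mean(),v.mean())],.017))
```

```text
T ramp front [[531.2, -11.0], [538.3, -99.3]]
T backstop front top [[643.1, -5.8], [649.3, -83.2]]
T left rail outer top [[645.9, 12.9], [554.2, 1.3]]
T right rail outer top [[660.4, -98.4], [573.2, -106.4]]
T rail inner lips L [[639.8, -4.3], [562.6, -11.3]]
T rail inner lips R [[646.0, -83.3], [570.4, -93.6]]
T tray corners NL NR TL [[493.6, -179.4], [499.9, -270.2], [372.5, -186.9]]
T tube ax [[780.6, 46.7], [678.2, 37.7]]
S ramp front [[537.2, -86.0], [528.6, -8.0]]
T tab 27 313 317 250 256 314.8888888888889 253.33333333333334
T knob 38 229 235 160 167 231.52631578947367 162.81578947368422
S tab 47 328 333 171 180 330.531914893617 175.51063829787233
S knob 50 223 226 189 204 224.26 195.98
dish 311.8888888888889 232.66329966329965 [[ 0.455  -0.2249  0.017 ]]
```

```bash
cat >> h.py <<'E'
def tri(s1,p1,s2,p2):
    a,b=rays(s1,[p1])[0],rays(s2,[p2])[0]; t=np.linalg.lstsq(np.c_[a,-b],s2['eye']-s1['eye'],rcond=None)[0]
    A,B=s1['eye']+a*t[0],s2['eye']+b*t[1]; return (A+B)/2,np.linalg.norm(A-B)
def Rd(yaw): # tool down, tool y along world y rotated by yaw
    c,s=np.cos(np.radians(yaw)),np.sin(np.radians(yaw)); return np.array([[-c,-s,0],[-s,c,0],[0,0,-1.]])
E
python3 - <<'E'
from h import *
np.set_printoptions(precision=4,suppress=True)
T=np.load('pics/top0.npy',allow_pickle=True).item(); S=np.load('pics/side0.npy',allow_pickle=True).item()
print(tri(T,(314.9,253.3),S,(330.5,175.5)), tri(T,(231.5,162.8),S,(224.3,196)))
print('tab top in T z=.052',onplane(T,[(314.9,253.3)],[.052]),'knob top',onplane(T,[(231.3,163.5)],.096),onplane(T,[(231.5,162.8)],.08))
for y in(3.7,183.7): print(robot.ik([.391,-.2305,.092+.08],Rd(y)))
for y in(5.2,185.2): print(robot.ik([.661,.032,.13],Rd(y)),robot.ik([.49,-.06,.1],Rd(y)))
print(robot.current_joint_pos())
E
```

```text
(array([ 0.39  , -0.2332,  0.0275]), np.float64(0.0007156198058696224)) (array([0.662 , 0.0348, 0.0695]), np.float64(0.0030783727744063357))
tab top in T z=.052 [[ 0.3903 -0.2295  0.052 ]] knob top [[0.6556 0.0341 0.096 ]] [[0.6613 0.0345 0.08  ]]
[ 56.8283  17.1404 -33.8923 110.7907  11.5172  55.3963 111.2294]
[ 40.0791  14.6754 -13.7303 111.37     4.2395  54.4308 -61.9885]
[ 23.81    48.0966 -49.6932  78.6559  37.1345  70.0818  66.3296] [ 36.2582  30.0135 -40.6876 108.7829  25.0521  50.3645  78.1889]
[  13.1765   41.6912  -28.9448   79.1499   20.9      64.465  -103.4108] [ 25.1664  26.372  -25.6571 109.1761  15.062   47.7419 -93.1762]
[71.1207 17.8551  0.8011 86.6815 -0.253  75.5857 -1.5583]
```

Run:
```python
from h import *
np.set_printoptions(precision=4,suppress=True)
R=Rd(183.7)
robot.reach([.390,-.2305,.2],R)
robot.move_linear([.390,-.2305,.093],.12)
robot.move_gripper(0.0,40)
print(robot.current_width(),robot.current_grasp_force(),robot.current_wrist_force(),robot.current_ee_pos())
robot.move_linear([.390,-.2305,.113],.08)
s=snap('top','t1.png');q=snap('side','s1.png')
a=s['color'][190:270,220:340];b=q['color'][150:225,215:345]
A=cv2.resize(a,None,fx=5,fy=5,interpolation=cv2.INTER_CUBIC);B=cv2.resize(b,(600,346),interpolation=cv2.INTER_CUBIC)
cv2.imwrite('pics/c3.png',cv2.resize(np.vstack([A,B]),(480,597)))
print(robot.current_time_s(),robot.current_wrist_force())
```

```text
0.009280659625222384 39.66570854187012 [-0.2644  1.2691  2.9437] [ 0.3901 -0.2306  0.0932]
3.775 [-0.907   0.4407 -2.42  ]
```

View pics/c3.png

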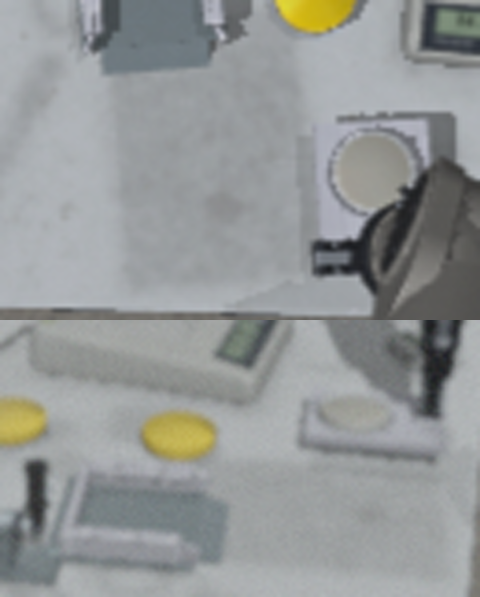

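Run:
```python
from h import *
B=np.array([.588,-.0485]);y=np.radians(5.2);d=np.array([np.cos(y),np.sin(y)])
p=B-.165*d
robot.move_linear([*p,.113],.12,Rd(185.2))
s=snap('top','t2.png');q=snap('side','s2.png')
np.save('pics/top2.npy',s,allow_pickle=True);np.save('pics/side2.npy',q,allow_pickle=True)
cv2.imwrite('pics/c4.png',cv2.resize(s['color'][165:265,215:315],None,fx=6,fy=6,interpolation=cv2.INTER_CUBIC))
print(robot.current_time_s(),robot.current_ee_pos(),p,robot.current_wrist_force(),robot.current_width())
```

```text
5.4417 [ 0.42351682 -0.06424664  0.11294299] [ 0.42367907 -0.06345438] [-0.39634014  0.1584922  -3.23395361] 0.00938637985314741
```

View pics/c4.png

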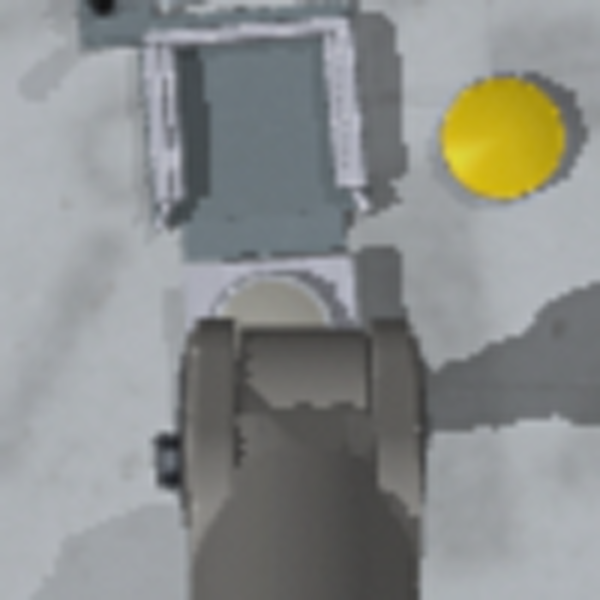

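Run:
```python
from h import *
T=np.load('pics/top2.npy',allow_pickle=True).item()
c=lambda p:(np.array(p,float)+.5)/6-.5+[215,165]
y=np.radians(5.2);d=np.array([np.cos(y),np.sin(y)]);n=np.array([-d[1],d[0]]);B=np.array([.588,-.0485])
def sh(k,p,z):
    X=onplane(T,c(p),z)[:,:2]-B; print(k,(np.c_[X@d,X@n]*1000).round(1).tolist())
sh('nose',[(184,263),(355,257)],.028)
sh('lipL',[(176,50),(187,200)],.023);sh('lipR',[(325,45),(337,185)],.023)
sh('outL',[(145,45),(157,200)],.023);sh('outR',[(354,40),(366,185)],.023)
sh('base edges',[(183,257),(352,250)],.001)
# row profiles across the rails, for subpixel
g=T['color'].astype(int)
for v in (178,182,186,190,194): print(v,g[v,236:280,2].tolist())
```

```text
nose [[-58.6, 42.8], [-61.3, -47.8]]
lipL [[57.1, 39.9], [-24.5, 39.1]]
lipR [[54.7, -40.3], [-21.6, -41.3]]
outL [[60.9, 56.4], [-23.5, 55.1]]
outR [[56.4, -56.1], [-22.6, -56.8]]
base edges [[-52.5, 43.4], [-54.6, -48.1]]
178 [159, 154, 134, 151, 169, 177, 138, 175, 109, 71, 70, 70, 73, 103, 110, 110, 110, 109, 108, 107, 107, 108, 109, 108, 108, 109, 108, 108, 109, 108, 107, 97, 97, 130, 164, 165, 170, 168, 113, 107, 110, 106, 106, 109]
182 [146, 141, 126, 132, 164, 167, 124, 159, 106, 71, 70, 71, 71, 77, 102, 107, 108, 107, 107, 107, 108, 108, 107, 107, 107, 109, 109, 108, 108, 109, 109, 100, 96, 99, 160, 158, 173, 171, 143, 108, 105, 107, 105, 107]
186 [169, 156, 148, 115, 162, 170, 137, 119, 121, 84, 71, 70, 70, 73, 102, 107, 107, 107, 107, 107, 107, 106, 108, 110, 109, 109, 107, 107, 107, 106, 107, 108, 99, 102, 150, 168, 172, 174, 180, 115, 104, 108, 108, 109]
190 [173, 161, 155, 138, 175, 175, 179, 172, 181, 109, 71, 70, 69, 74, 103, 108, 108, 107, 107, 107, 108, 107, 108, 108, 107, 108, 108, 107, 107, 107, 107, 107, 99, 97, 126, 163, 156, 170, 170, 126, 109, 107, 108, 108]
194 [167, 155, 148, 128, 132, 168, 170, 129, 160, 104, 71, 69, 69, 73, 102, 107, 108, 107, 107, 108, 107, 107, 107, 108, 107, 108, 107, 107, 108, 107, 107, 107, 100, 95, 103, 163, 173, 179, 176, 154, 102, 95, 99, 100]
```

```bash
cat > ins.py <<'E'
from h import *
np.set_printoptions(precision=1,suppress=True)
y=np.radians(5.6);d=np.array([np.cos(y),np.sin(y)]);n=np.array([-d[1],d[0]]);B=np.array([.588,-.0485])
def to(x,l,z,f=.06): robot.move_linear([*(B+x*d+l*n),z],f,Rd(185.6))
E
python3 - <<'E'
from ins import *
to(-.165,0,.112);to(-.165,0,.1007)
f0=robot.current_wrist_force();print(f0)
for x in (-.145,-.13,-.12,-.11,-.1,-.09,-.08,-.07,-.06):
    to(x,0,.1007); f=robot.current_wrist_force()-f0; print(x,f@[*d,0],f@[*n,0],f[2],robot.current_torque())
    if np.linalg.norm(f)>12: break
e=robot.current_ee_pos()[:2]-B; print(e@d*1000,e@n*1000,robot.current_time_s())
snap('top','t3.png');q=snap('side','s3.png')
cv2.imwrite('pics/c5.png',cv2.resize(q['color'][150:240,190:320],None,fx=6,fy=6,interpolation=cv2.INTER_CUBIC))
E
```

```text
[-0.3 -0.2 -3.3]
-0.145 0.15375521318612603 -0.18493820095950952 0.8378874685549831 [ 0.   0.1 -0. ]
-0.13 0.3098141460808122 -0.5704384037500335 1.256618840744376 [0. 0. 0.]
-0.12 -0.16696190754935014 1.108614925819522 0.446988471827666 [0.  0.1 0. ]
-0.11 -0.8042811349269754 1.3702232921194264 0.7284382856631915 [-0.   0.1  0. ]
-0.1 0.0761936901278083 0.24108426216459758 0.9727222001548848 [ 0.   0.1 -0. ]
-0.09 -0.20345339612948105 0.6369962046860447 0.10779148772244129 [-0.   0.1 -0. ]
-0.08 0.6257282986708778 -0.1515137427345585 1.2026791970897457 [-0.   0.1  0. ]
-0.07 -0.2934178232160923 0.17841551817563786 0.3680079273828243 [0.  0.1 0. ]
-0.06 0.26579457130257284 -0.5166331824951058 0.6420804010934695 [-0.   0.1 -0. ]
-59.50708477001753 0.08019751208710343 9.1333
```

View pics/c5.png

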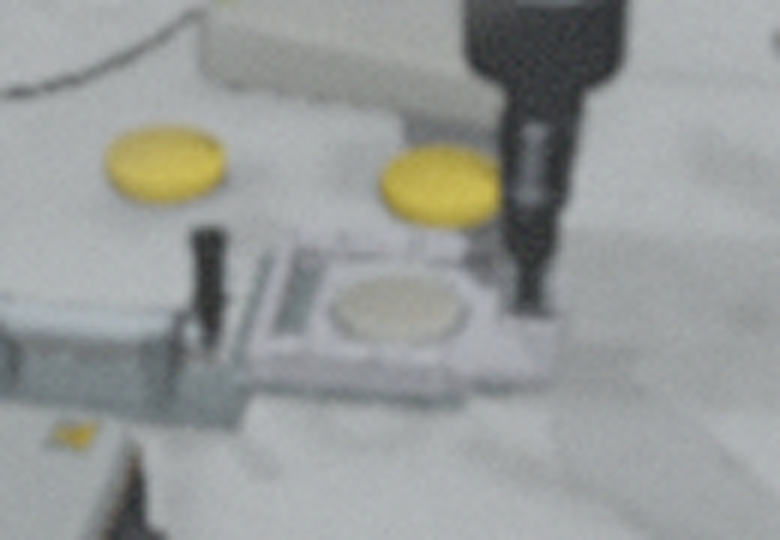

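Run:
```python
from ins import *
f0=robot.current_wrist_force()
x=-.06;to(x,0,.0997)
while x<-.03:
    x+=.0015; to(x,0,.0997,.03); F=(robot.current_wrist_force()-f0); 
    if F@[*d,0]<-6: break
e=robot.current_ee_pos()[:2]-B; print('stop',x,F,e@d*1000,e@n*1000,robot.current_time_s())
```

```text
stop -0.04349999999999998 [-9.4  0.2  8.6] -46.52738645644747 -0.08833727634540584 12.2333
```

Run:
```python
from ins import *
to(-.0415,0,.0995,.03);e=robot.current_ee_pos()[:2]-B;print(e@d*1000,robot.current_wrist_force())
robot.wait(.2)
robot.move_gripper(.04); robot.wait(.2)
e=robot.current_ee_pos()-[*B,0]; print(e[:2]@d*1000,e[2],robot.current_wrist_force())
to(e[:2]@d,0,.2,.15)
s=snap('top','t4.png');q=snap('side','s4.png')
np.save('pics/top4.npy',s,allow_pickle=True);np.save('pics/side4.npy',q,allow_pickle=True)
A=cv2.resize(s['color'][155:230,215:315],None,fx=5,fy=5,interpolation=cv2.INTER_CUBIC);b=cv2.resize(q['color'][180:225,215:305],(500,250),interpolation=cv2.INTER_CUBIC)
cv2.imwrite('pics/c6.png',np.vstack([A,b])[:600]);print(robot.current_time_s())
```

```text
-46.241484463675754 [-11.9  -1.    8.3]
-41.29829984771001 0.09951441429895952 [-0.2 -0.6 -0.5]
14.2
```

View pics/c6.png

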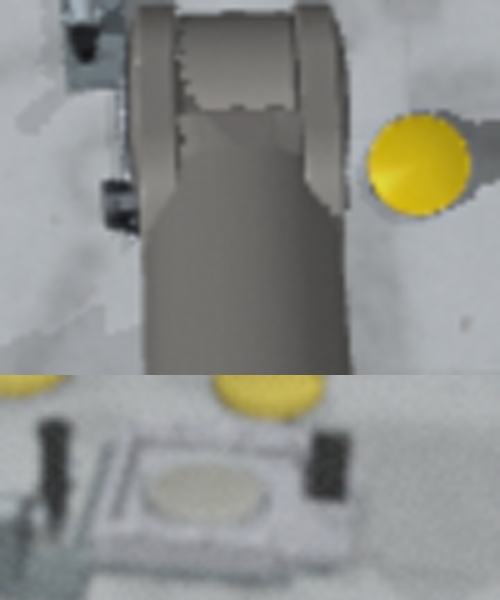

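Run:
```python
from ins import *
robot.reach([.45,-.27,.25],Rd(185.6))
s=snap('top','t5.png');q=snap('side','s5.png')
np.save('pics/top5.npy',s,allow_pickle=True);np.save('pics/side5.npy',q,allow_pickle=True)
A=cv2.resize(s['color'][150:225,215:295],None,fx=7,fy=7,interpolation=cv2.INTER_CUBIC)
cv2.imwrite('pics/c7.png',A);print(robot.current_time_s())
for nme,s,bx in(('T',s,dict(tab=(252,190,275,215),knob=(226,155,240,170))),('S',q,dict(tab=(265,186,285,206),knob=(219,184,230,212)))):
    g=s['color'].max(2)
    for k,(u0,v0,u1,v1) in bx.items():
        m=g[v0:v1,u0:u1]<75; v,u=np.nonzero(m); print(nme,k,m.sum(),u.min()+u0,u.max()+u0,v.min()+v0,v.max()+v0,u.mean()+u0,v.mean()+v0)
```

```text
15.2583
T tab 20 258 260 200 207 259.0 203.5
T knob 39 229 235 160 167 231.46153846153845 162.84615384615384
S tab 59 271 276 191 201 273.7118644067797 196.25423728813558
S knob 54 223 226 189 204 224.33333333333334 196.03703703703704
```

View pics/c7.png

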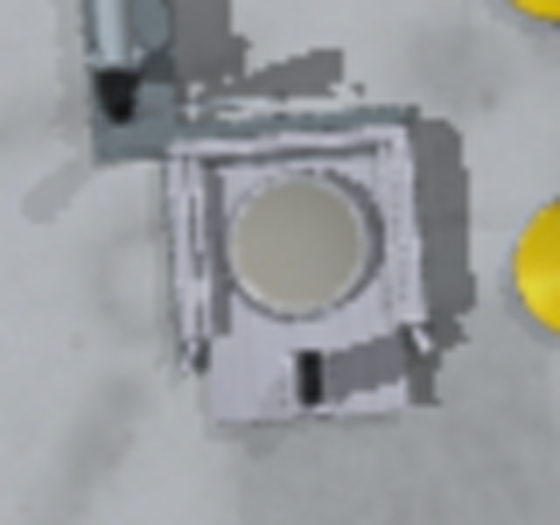

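Run:
```python
from ins import *
T=np.load('pics/top5.npy',allow_pickle=True).item();S=np.load('pics/side5.npy',allow_pickle=True).item()
c=lambda p:(np.array(p,float)+.5)/7-.5+[215,150]
def sh(k,X): X=X[:,:2]-B; print(k,(np.c_[X@d,X@n]*1000).round(1).tolist())
sh('tail',onplane(T,c([(220,420),(395,410)]),.014))
sh('stop top front',onplane(T,c([(220,160),(375,148)]),.023))
sh('stop dark strip low edge',onplane(T,c([(230,168),(360,159)]),.014))
sh('tabtop',onplane(T,[(259,203.5)],.058))
a=tri(T,(259,203.5),S,(273.7,196.25));b=tri(T,(231.46,162.85),S,(224.33,196.04));sh('tri',np.array([a[0],b[0]]));print(a,b)
g=T['color'][...,1].astype(int)
for u in(250,255,260,265): print(u,g[164:180,u].tolist(),'|',g[203:214,u].tolist())
```

```text
tail [[-60.7, 41.2], [-61.9, -39.2]]
stop top front [[58.5, 32.7], [59.1, -39.1]]
stop dark strip low edge [[56.2, 28.4], [56.1, -32.2]]
tabtop [[-49.3, -0.8]]
tri [[-47.3, -1.4], [81.6, 75.8]]
(array([ 0.5, -0.1,  0. ]), np.float64(0.0017434500395260245)) (array([0.7, 0. , 0.1]), np.float64(0.003045928965655677))
250 [173, 174, 171, 130, 113, 110, 169, 177, 115, 142, 177, 177, 172, 151, 151, 159] | [168, 169, 169, 169, 168, 169, 165, 138, 140, 143, 146]
255 [137, 171, 107, 114, 129, 174, 166, 116, 108, 147, 155, 166, 148, 141, 144, 145] | [164, 154, 148, 156, 140, 155, 153, 132, 143, 147, 154]
260 [179, 180, 143, 119, 118, 166, 167, 107, 131, 174, 159, 150, 153, 139, 139, 140] | [54, 46, 45, 48, 85, 165, 121, 141, 154, 153, 154]
265 [178, 146, 122, 120, 137, 165, 145, 108, 142, 175, 175, 161, 115, 110, 131, 154] | [112, 111, 120, 163, 172, 168, 140, 139, 149, 155, 157]
```

Run:
```python
from ins import *
robot.move_gripper(0.0,40)
robot.reach([*(B-.085*d),.15],Rd(185.6)); to(-.085,0,.093,.1)
f0=robot.current_wrist_force(); x=-.085; log=[]
while x<-.05:
    x+=.0015; to(x,0,.093,.03); F=robot.current_wrist_force()-f0; e=robot.current_ee_pos()[:2]-B
    log.append((x*1000,e@d*1000,F@[*d,0],F[2]))
    if F@[*d,0]<-22: break
print(np.array(log)[-14:],robot.current_time_s())
to(-.09,0,.093,.1);to(-.09,0,.2,.2);robot.reach([.45,-.27,.25],Rd(185.6))
s=snap('top','t6.png');q=snap('side','s6.png');np.save('pics/top6.npy',s,allow_pickle=True)
g=s['color'][...,1].astype(int)
for u in(250,255,260,265): print(u,g[164:180,u].tolist(),'|',g[203:214,u].tolist())
for k,s,(u0,v0,u1,v1) in(('T',s,(252,190,275,212)),('S',q,(265,186,285,206))):
    m=s['color'].max(2)[v0:v1,u0:u1]<75; v,u=np.nonzero(m);print(k,m.sum(),u.mean()+u0,v.mean()+v0)
```

```text
[[-76.  -75.9  -0.2  -1.3]
 [-74.5 -74.4   0.5  -0.1]
 [-73.  -72.9   0.2   0.1]
 [-71.5 -71.4  -0.1  -0.6]
 [-70.  -69.9   0.5  -1.1]
 [-68.5 -69.2  -1.4   1.2]
 [-67.  -68.9  -5.5   3.8]
 [-65.5 -68.7  -7.3   5.9]
 [-64.  -68.5  -9.3   7.7]
 [-62.5 -68.3 -12.7   8.2]
 [-61.  -68.  -14.6   9.9]
 [-59.5 -67.8 -18.   12.7]
 [-58.  -67.7 -19.4  14.4]
 [-56.5 -67.4 -22.4  18.4]] 22.15
250 [173, 175, 172, 129, 114, 109, 169, 178, 114, 143, 176, 177, 172, 152, 152, 164] | [168, 168, 167, 169, 168, 169, 167, 150, 142, 143, 146]
255 [137, 170, 108, 114, 129, 174, 166, 115, 108, 146, 156, 166, 147, 142, 144, 145] | [165, 155, 159, 156, 139, 155, 152, 131, 144, 147, 154]
260 [179, 180, 143, 119, 117, 166, 168, 106, 130, 173, 159, 149, 152, 139, 138, 140] | [46, 46, 45, 47, 85, 165, 121, 141, 153, 153, 154]
265 [178, 145, 121, 120, 136, 166, 144, 106, 129, 174, 175, 160, 114, 111, 132, 154] | [112, 111, 111, 126, 169, 167, 138, 139, 150, 156, 157]
T 20 259.0 203.5
S 61 273.62295081967216 196.31147540983608
```

Run:
```python
from ins import *
robot.reach([*(B+.0805*d+.0757*n),.23],Rd(185.6)); robot.move_gripper(.05)
to(.0805,.0757,.13,.1)
print(robot.current_wrist_force())
robot.move_gripper(0,80); robot.wait(.3)
e0=robot.current_ee_pos()-[*B,0]; f0=robot.current_wrist_force();x0=e0[:2]@d;l0=e0[:2]@n
print(robot.current_width(),robot.current_grasp_force(),f0,x0,l0,e0[2])
np.save('e0.npy',[x0,l0])
for p in(.02,.04,.055):
    to(x0-p,l0,.13,.06); e=robot.current_ee_pos()-[*B,0]; F=robot.current_wrist_force()
    print(p,(e[:2]@d-x0)*1e3,(e[:2]@n-l0)*1e3,e[2],F@[*d,0],F@[*n,0],F[2])
q=snap('side','s7.png');s=snap('top','t7.png');np.save('pics/side7.npy',q,allow_pickle=True);np.save('pics/top7.npy',s,allow_pickle=True)
A=cv2.resize(s['color'][140:190,215:275],(600,500),interpolation=cv2.INTER_CUBIC)
cv2.imwrite('pics/c8.png',cv2.resize(q['color'][170:245,180:290],(770,525),interpolation=cv2.INTER_CUBIC))
print(robot.current_time_s())
```

```text
[0.7 0.7 0.7]
0.015274033433696163 77.75625628082572 [-1.1  1.7  5.9] 0.08089993450777115 0.07639241254388002 0.1308695279113925
0.02 -18.263971984963696 -0.12857288310717807 0.1309144113538223 5.359013703602219 1.6765285409786976 2.465015265482271
0.04 -37.71215857456904 -0.309809066277672 0.13089006806892922 6.594001852135343 1.0065424026231948 1.4641362906378448
0.055 -52.301614865823936 -0.5053025161751296 0.13090455355255662 8.003932355280202 0.8609315659892679 0.9174393722373992
29.5667
```

View pics/c8.png

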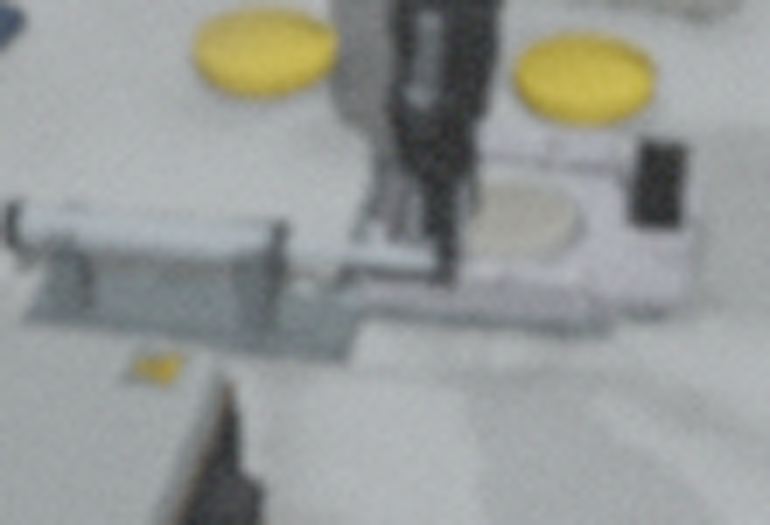

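Run:
```python
from ins import *
x0,l0=np.load('e0.npy'); p=.0625
for i in range(4):
    to(x0-p,l0,.13,.03); robot.wait(.3); e=robot.current_ee_pos()-[*B,0]; got=x0-e[:2]@d; R=robot.current_tcp_rot()
    print(p,got*1e3,'tilt along d mrad',R[:2,2]@d*1e3,robot.current_width())
    if abs(got-.06)<.0003: break
    p+=.06-got
np.save('p.npy',p)
F=robot.current_wrist_force();print(F@[*d,0],robot.current_time_s())
q=snap('side','s8.png');s=snap('top','t8.png');np.save('pics/side8.npy',q,allow_pickle=True);np.save('pics/top8.npy',s,allow_pickle=True)
a=cv2.resize(q['color'][185:220,195:255],(600,350),interpolation=cv2.INTER_CUBIC)
b=cv2.resize(s['color'][145:170,215:275],(600,250),interpolation=cv2.INTER_CUBIC)
cv2.imwrite('pics/c9.png',np.vstack([a,b]))
# expected pixel of mouth
M=np.array([*(B+.0920*d+.075*n),.042]);print('mouth px side',proj(q,[M,M+[0,0,.004]]),'top',proj(s,[M+[0,0,.004]]))
```

```text
0.0625 59.29576517833568 tilt along d mrad 7.626570146591782 0.015254815590951905
0.06320423482166432 59.889080459304076 tilt along d mrad 7.832903993632564 0.015001022284085286
8.746732158986575 30.8167
mouth px side [[220.4 203.9]
 [220.3 202.6]] top [[231.9 161.7]]
```

View pics/c9.png

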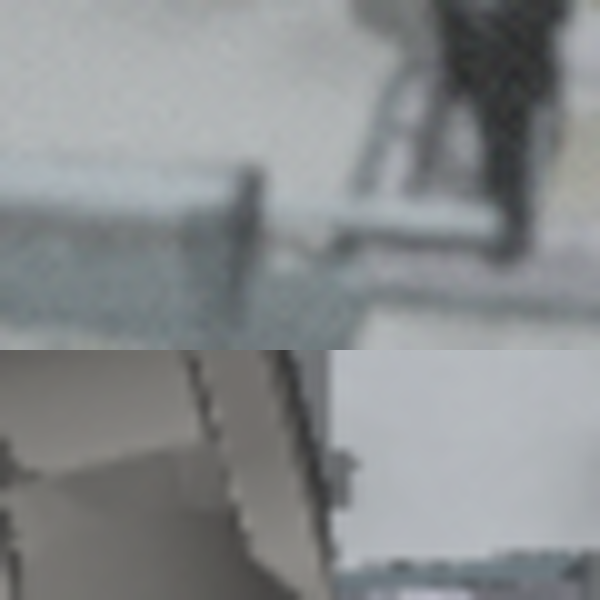

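Run:
```python
from ins import *
x=np.arange(.04,.100,.002)
for z in(.042,.045):
  for f in('7','8'):
    q=np.load(f'pics/side{f}.npy',allow_pickle=True).item()
    X=np.c_[B+x[:,None]*d+.075*n,np.full(len(x),z)]; p=proj(q,X).astype('f4')
    print(z,f,cv2.remap(cv2.cvtColor(q['color'],6),p[:,0],p[:,1],1).ravel().tolist())
for f in '78':
    q=np.load(f'pics/side{f}.npy',allow_pickle=True).item();g=cv2.cvtColor(q['color'],6)
    for v in range(202,212): print(f,v,g[v,214:252].tolist())
```

```text
0.042 7 [154, 157, 159, 161, 165, 166, 169, 175, 172, 169, 165, 161, 160, 162, 168, 173, 175, 176, 176, 176, 178, 180, 178, 176, 172, 158, 131, 112, 106, 127]
0.042 8 [169, 168, 167, 166, 165, 167, 171, 175, 174, 171, 166, 162, 159, 161, 168, 172, 174, 176, 176, 176, 177, 178, 180, 176, 166, 144, 117, 103, 105, 127]
0.045 7 [135, 139, 141, 142, 140, 145, 154, 167, 167, 160, 152, 145, 147, 154, 166, 173, 176, 177, 178, 178, 178, 178, 178, 175, 165, 145, 122, 110, 109, 133]
0.045 8 [156, 155, 152, 148, 145, 149, 156, 166, 166, 161, 154, 145, 147, 154, 165, 171, 176, 177, 176, 177, 178, 179, 181, 176, 163, 141, 115, 107, 116, 134]
7 202 [169, 168, 162, 160, 142, 118, 119, 148, 170, 179, 179, 178, 179, 180, 176, 167, 151, 133, 143, 151, 148, 125, 104, 101, 119, 116, 88, 58, 56, 58, 69, 111, 133, 150, 152, 161, 161, 157]
7 203 [174, 173, 172, 160, 140, 105, 111, 143, 171, 179, 177, 177, 178, 177, 177, 165, 140, 134, 145, 161, 157, 126, 109, 112, 117, 119, 94, 75, 69, 62, 71, 108, 142, 153, 162, 163, 161, 163]
7 204 [170, 171, 167, 155, 131, 105, 117, 157, 175, 177, 181, 178, 178, 176, 175
[... 2675 characters left out ...]
, 150, 130, 109, 109, 118, 116, 116, 116, 123, 126, 128, 129, 132, 128, 133, 133, 132, 115, 93, 82, 96, 128, 160, 169, 168]
8 209 [104, 104, 105, 105, 91, 86, 100, 118, 132, 139, 135, 137, 147, 135, 108, 94, 101, 118, 124, 119, 113, 108, 104, 108, 109, 107, 111, 111, 110, 103, 97, 83, 82, 95, 128, 155, 162, 159]
8 210 [109, 109, 107, 106, 92, 94, 103, 125, 144, 152, 144, 132, 127, 120, 111, 106, 119, 134, 143, 138, 136, 136, 130, 132, 132, 126, 130, 128, 122, 103, 91, 82, 92, 110, 133, 148, 150, 148]
8 211 [110, 110, 110, 100, 91, 95, 111, 128, 149, 158, 149, 142, 129, 123, 120, 125, 136, 142, 152, 150, 152, 148, 145, 147, 147, 143, 148, 146, 142, 127, 111, 108, 117, 133, 141, 144, 145, 143]
```

Run:
```python
from ins import *
x0,l0=np.load('e0.npy'); p=float(np.load('p.npy'))+.0006
to(x0-p,l0,.13,.03); robot.wait(.4)
e=robot.current_ee_pos()-[*B,0]; print((x0-e[:2]@d)*1e3,robot.current_width(),robot.current_grasp_force(),robot.current_time_s())
q=snap('side','s9.png');s=snap('top','t9.png');g=cv2.cvtColor(q['color'],6)
for v in(204,205,206): print(v,g[v,216:226].tolist(),g[v,238:250].tolist())
m=q['color'].max(2)[186:206,265:285]<75; v,u=np.nonzero(m);print('tab',m.sum(),u.mean()+265,v.mean()+186)
```

```text
60.429481329627485 0.015122731715847437 77.7762872132007 31.5667
204 [165, 152, 131, 103, 97, 136, 169, 180, 180, 178] [144, 146, 135, 121, 113, 94, 79, 72, 65, 81, 114, 147]
205 [145, 132, 116, 92, 92, 136, 161, 172, 177, 174] [164, 164, 154, 148, 134, 129, 110, 82, 66, 79, 114, 151]
206 [119, 112, 100, 86, 87, 129, 154, 164, 164, 166] [170, 171, 167, 162, 160, 157, 141, 102, 67, 81, 113, 152]
tab 61 273.62295081967216 196.14754098360655
```

View pics/s9.png

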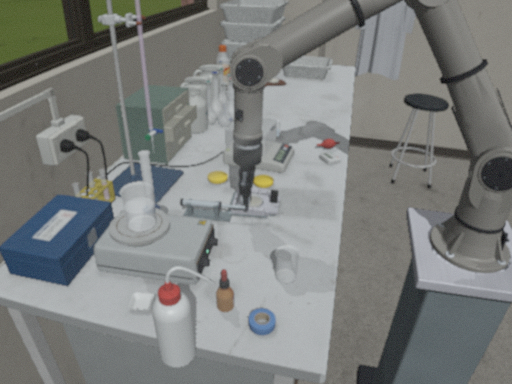

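The side view shows the gripper holding the knob at (246,200), the tray still home with its tab at (274,196), and the bystanders where they stood. The ring is half out at the tube's mouth (220,205).

```bash
python3 -c "
from rig import robot
print(robot.finish_job())"
```

```text
the job is handed in; nothing more can be done
None
```

I handed the job in at about 32 s: the tray is against the back stop and released with its dish seated, and the arm holds the pointer by its knob. The rod is about 60 mm out (60.4 mm of tool travel); the ring itself was hard to make out, with only slight darkening visible at the tube's mouth.

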